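# Load a test plate on the slide carrier and index it to the next station

## Task

Take the test plate out of the wooden drying stand and stand it on its long edge in the wide middle slot of the carrier, right down on the slot's floor. Then let go of the plate and push the carrier itself, not the test plate, along its rail until it clicks into the middle station; do not run past that station, and leave the other things on the bench where they are.

Things in the scene. Friction and masses are not known exactly. Their poses are not given: they have to be found in the camera images.
- plate: Copper test plate with fired colour chips, a flat slab 60 x 100 mm, 8 mm thick (10 over the chips), 120 g, at first standing on its long edge in the stand. Origin: centre of its back face. x: along the 60 mm side (vertical while it stands on its long edge; may point down), y: along the 100 mm side, z: out of the face with the chips.
- plate_mid (a point): Centre of the test plate (4 mm from plate along its z). While it stands on edge the top edge is 30 mm above this point and the bottom edge 30 mm below.
- stand: Fixed wooden drying stand, 52 x 130 x 34 mm high, with one groove 12 mm wide along its y axis, open at both ends; groove floor 14 mm and side walls' top 34 mm above its origin (centre of the underside).
- rail: Fixed metal slide rail, 80 x 265 mm, bed 10 mm high, side guides 20 mm high. Origin: centre of the underside. y: along the rail; the carrier is pushed towards -y. It has three stations 65 mm apart along y (at y = +65, 0 and -65 mm), each marked by a brass pin on both guides (top at 28 mm) and a pair of cross ribs on the bed, between which a sprung ball under the carrier clicks.
- middle_station (a point): Middle station of the rail: the carrier's middle stands over this point when it is clicked in. On the bed, 10 mm above the table; axes as rail.
- carrier (a joint): Travel of the carrier in m along the rail towards the rail's -y: 0 = clicked in at the first station, 0.065 = clicked in at the middle station, 0.130 = last station. Starts loose between the first and the middle station. It slides with light friction (about 1 N); the click takes about 6 N and draws the carrier in over its last 4 mm.
- slot (a point): Centre of the floor of the carrier's middle slot (26 mm above the table), moves with the carrier, lengthwise at the carrier's middle. x: across the rail, y: along slot and rail, z: up. The carrier is 60 mm wide, 118 long. The middle slot is 12 mm wide, 106 mm long between the end plates and 24 mm deep (walls' top 50 mm above the table, rounded); the slots on either side of it are only 5 mm wide.
- push_face (a point): Point on the outer face of the carrier's tall end plate, at the +y end of the carrier, 48 mm above the table; axes as slot. The end plate is 50 mm wide and reaches from 22 to 66 mm above the table; push it towards -y.
- jar: Bystander, to be left alone: glaze jar with a pale screw lid, 51 mm across and 68 tall. Origin: centre of the underside.
- yellow_saucer: Bystander, to be left alone: shallow round saucer, 80 mm across and 26 tall. Origin: centre of the underside.
- covered_box: Bystander, to be left alone: round enamelled box with a domed lid, 64 mm across and 53 tall. Origin: centre of the underside.
- tape: Bystander, to be left alone: roll of tape lying flat, 96 mm across and 20 tall. Origin: centre of the underside.
- mug: Bystander, to be left alone: two-tone mug with a handle, 86 mm across (120 with the handle) and 88 tall. Origin: centre of the underside.

How it is judged:
By the outcome, as a careful person would: the job done as asked, in the order asked, and still so for the second after the job is handed in, with the robot touching nothing.
It also fails if it takes over 54 s, if anything falls off the work surface, if the arm or the gripper's body presses on something with over 40 N, if the wrist force passes 120 N, or if a joint passes its speed limit or range.

## Robot

A 7-joint arm with a two-finger parallel gripper is mounted at the origin on a cart in front of the work surface, level with it; the furniture and walls round the work are solid. World frame = base frame: x ahead of the robot, y to its left, z up, the work surface at z = 0. Lengths are in m, angles in rad, forces in N, time in s.
With the tool pointing down it reaches from about 0.4 to 0.875 m from the base axis. Payload 19.3 kg.
Tool frame: the origin (TCP) lies on the centre line of the jaws, within the pads' length; the fingertips stand 11 mm ahead of it and the grasp point (between the pads) lies 8 mm behind it (tip_reach is the distance from the TCP to the fingertips, in m); z points along the fingers, y is the line along which they close (so a half turn about z gives the same grasp; the last joint's range is limited). The gripper opens to 85 mm and grips with 20 to 120 N. Pads are 22 mm wide; open, the fingers measure 114 mm over their backs; the gripper's body (76 mm by 85 mm) begins 54 mm behind the grasp point. The pads swing forward as they close: fully open they stand 13 mm farther back than shut.
Start: joints at [1.208, 0.521, -0.036, 1.599, 0.021, 1.021, -0.113], TCP at [0.18, -0.598, 0.203] pointing down, gripper open.
Joint ranges: [-2.91, 2.91], [-0.3, 2.13], [-1.5, 1.42], [0.17, 2.43], [-1.26, 4.41], [0.16, 1.93], [-2.52, 2.52]. Speed limits (rad/s): [1.89, 1.89, 2.39, 2.39, 3.01, 3.01, 3.01].

## Interface

Orientations are given as [roll, pitch, yaw] about the fixed x, y, z axes, in that order (R = Rz(yaw) Ry(pitch) Rx(roll)).
In Python, from station import get_obs, capture, calibration, close_job, search_frame, tip_reach gives the robot as it stands. The module is installed in compiled form; this text tells all that it offers.
- The arm moves only by the tool arm_command, never from a script. Its argument "deltas" is a list of rows, each a list of 7 numbers: the turn, a rotation vector about the tool's x, y, z in rad, then the shift along the tool's x, y, z in cm, then the opening, from -1 (shut) to 1 (fully open). A call has 1 to 10 rows; each row shifts and turns the commanded pose from where the row before left it, along the tool's axes as they then stand; what a row does not reach is not made up. A row lasts 1/10 s, in which the tool goes at most 50 mm and 8.59 degrees, less where a joint would pass 70% of its speed; a pose out of reach is approached as far as the arm can. A call is refused whole if a number of a shift passes 5 or a number of a turn 0.15, either way. A call with a gripper value outside its range is refused whole. The fingers move at their own pace and stop on an object; the grip force is fixed at half the most. Time passes only in rows, so rows that do not move let the fingers close. It gives the time, the measured TCP pose, the force, the opening and the grip force at its end, in the units of the state.
- get_obs(): the state, without advancing time (a new reading comes with each control period).
- capture(name): name is "scene" or "side" or "wrist"; returns the picture (480x640x3 uint8, red, green, blue); there is no depth.
- calibration(name): a dict with "fx", "fy", "cx", "cy" (pixels), "dist_coeffs" ([k1, k2, p1, p2, k3] as OpenCV has them; the pictures are not rectified), "extrinsics" (4x4, takes a point from camera to world coordinates). Camera axes: x right, y down, z forward; pixel columns grow to the right and rows downward; lengths in m; the calibration is good to about 2 mm. A picture is of the moment at which its call begins: read the wrist's pose just before it. calibration takes no time and is no camera call; for the wrist camera it gives the pose at the moment of the call.
- close_job(): hands the job in; it is judged then, once.
Trained networks look in the newest picture that a camera, given by its name, has taken for a name from the list of things; names that differ only in an ending like _2 or _b are one class to them, and where a whole thing is asked for, a point or a joint stands for the part that bears it (a point fixed in the world has none). Each returns a list of dicts, best first, with "confidence" (0 to 1); they miss things now and then, are a little off and sometimes report something else, mostly with a low value. They report only what shows in the picture. A call takes as long as a camera call.
- search_frame(camera, query): "point" ([column, row] in pixels, amid what is visible of it).
The state is a dict: "t": time; "qpos": joint angles; "dq": joint speeds; "joint_torque": joint torques, N m; "ee_pos": TCP position; "orientation": TCP orientation; "wrist_force": force on the tool from outside, world axes, zero at the start; "moment": the same for the moment, N m; "width": opening from 0.0 (shut) to 1.0 (fully open); "gripper_force": force on a finger pad.
Only numpy, scipy, OpenCV 4.12 (cv2) and the standard library are available. Lean on these libraries where they do the work, as an engineer would, in place of code of your own. Each camera call takes 0.05 s, during which the arm holds its last target. There are 200 camera calls.

## Working session

There is one attempt and no reset: what is moved stays moved. The work goes in short steps, Python scripts to look and compute and a tool call to move; the robot and the scene stay as the last step left them, time stands still between calls to the robot, and variables do not carry over. Pictures are saved under pics/ and viewed, at most 10 in all, crops included, and the job is handed in when it is done.

Besides the shell and the picture viewer there is one more tool, called after "Emit:" as a command line: name --pt "numbers of a row" for each row, then --argument value for the rest. arm_command: Moves the arm, as the interface text tells. Its arguments: {"type":"object","properties":{"deltas":{"type":"array","items":{"type":"array","items":{"type":"number"}}}},"required":["deltas"]}

```bash
mkdir -p pics; python3 - <<'E'
from station import *
import cv2,numpy as np
o=get_obs();print(o)
for c in("scene","side"):
    im=capture(c);cv2.imwrite(f"pics/{c}0.png",im[:,:,::-1])
    k=calibration(c);print(c,k)
    for q in("plate","stand","rail","carrier"):
        print(q,search_frame(c,q)[:2])
E
```

```text
{'t': 0.0, 'qpos': array([ 1.20782504,  0.52199251, -0.03630711,  1.59995516,  0.02121246,
        1.02110347, -0.11279346]), 'dq': array([ 0.00088094, -0.00072827, -0.00043597, -0.00179374, -0.00132543,
       -0.00211171,  0.00066185]), 'joint_torque': array([ 1.24469418e-03, -9.27111840e+01,  1.98008761e+00, -3.69933128e+01,
        1.76617474e-02,  8.30262434e-03, -3.37183815e-05]), 'ee_pos': array([ 0.18023038, -0.59809411,  0.20255831]), 'orientation': array([-3.14052371e+00,  9.61591445e-05,  2.92755873e-01]), 'wrist_force': array([-0.01974642,  0.24183781, -0.36670094]), 'moment': array([ 0.01346375,  0.01373942, -0.00418488]), 'gripper_force': 0.0, 'width': 1.0006696401226902}
scene {'fx': 548.7845715586493, 'fy': 548.7845715586493, 'cx': 331.35529776534645, 'cy': 245.28900267287418, 'dist_coeffs': array([0.04034222, 0.        , 0.        , 0.        , 0.        ]), 'extrinsics': array([[-0.6868783 , -0.42205215,  0.59166729, -0.02538589],
       [-0.72638329,  0.42530918, -0.53988834,  0.33083874],
       [-0.0237805 , -0.80061482, -0.59870727,  0.63760574],
       [ 0.    
[... 286 characters left out ...]
388427464, 'fy': 488.06065388427464, 'cx': 311.50736315859996, 'cy': 249.70312220152528, 'dist_coeffs': array([-0.03732536,  0.        ,  0.        ,  0.        ,  0.        ]), 'extrinsics': array([[-0.98966592, -0.07214268,  0.12392253,  0.45356176],
       [-0.14187187,  0.61815404, -0.77314808,  0.44915388],
       [-0.02082624, -0.78273943, -0.622001  ,  0.59613067],
       [ 0.        ,  0.        ,  0.        ,  1.        ]])}
plate [{'point': [221.1, 370.4], 'confidence': 0.82}]
stand [{'point': [224.0, 400.5], 'confidence': 0.61}, {'point': [318.1, 249.8], 'confidence': 0.28}]
rail [{'point': [329.0, 252.1], 'confidence': 0.89}]
carrier [{'point': [316.6, 257.2], 'confidence': 0.7}]
```

View pics/scene0.png

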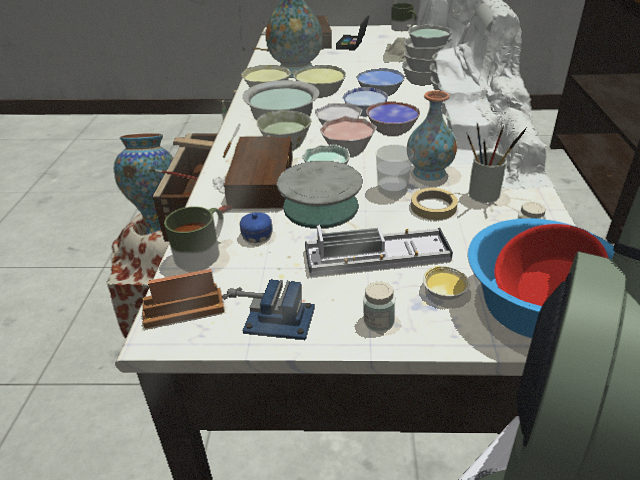

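View pics/side0.png

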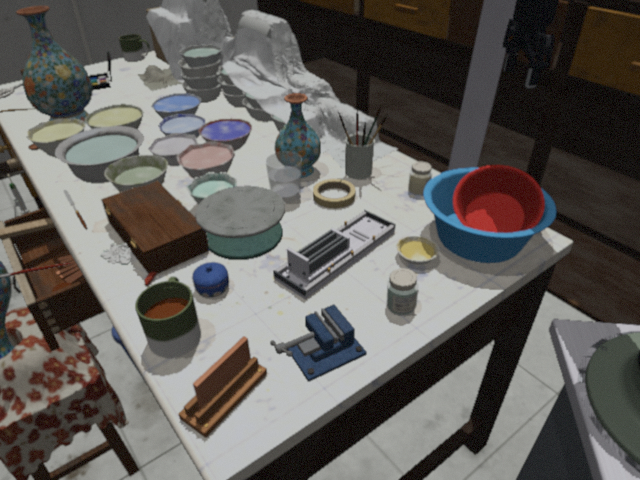

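The scene view shows the plate in the stand at about (180,290) and the rail at (378,250). In the side view the stand is at (224,395) and the carrier at (318,255). A vise sits between them. Next I'll zoom both views.

```bash
cat > h.py <<'E'
import numpy as np,cv2
from station import *
def ray(c,p,k=None):
    k=k or calibration(c);K=np.array([[k['fx'],0,k['cx']],[0,k['fy'],k['cy']],[0,0,1]])
    u=cv2.undistortPoints(np.array([[p]],float),K,k['dist_coeffs'])[0,0]
    E=k['extrinsics'];return E[:3,3],E[:3,:3]@np.array([u[0],u[1],1])
def onz(c,p,z,k=None):
    o,d=ray(c,p,k);return (o+d*(z-o[2])/d[2]).round(4)
def proj(c,P,k=None):
    k=k or calibration(c);K=np.array([[k['fx'],0,k['cx']],[0,k['fy'],k['cy']],[0,0,1]])
    E=np.linalg.inv(k['extrinsics'])
    return cv2.projectPoints(np.array(P,float),cv2.Rodrigues(E[:3,:3])[0],E[:3,3],K,k['dist_coeffs'])[0][:,0]
E
python3 - <<'E'
import cv2,numpy as np
a=cv2.imread('pics/side0.png');b=cv2.imread('pics/scene0.png')
f=lambda im,x,y:cv2.resize(im[y:y+100,x:x+133],(400,300),interpolation=cv2.INTER_CUBIC)
m=np.vstack([np.hstack([f(a,160,338),f(a,268,203)]),np.hstack([f(b,120,250),cv2.resize(b[200:300,300:460],(400,300)[:2],interpolation=cv2.INTER_CUBIC)])])
cv2.imwrite('pics/m1.png',m)
from h import *
print(onz('side',(224,400),.02),onz('side',(221,370),.045),onz('scene',(181,285),.045),onz('side',(317,257),.035),onz('scene',(348,246),.035))
E
```

```text
[0.641  0.0767 0.02  ] [0.6506 0.046  0.045 ] [0.6573 0.0474 0.045 ] [ 0.5524 -0.2284  0.035 ] [ 0.5469 -0.2325  0.035 ]
```

View pics/m1.png

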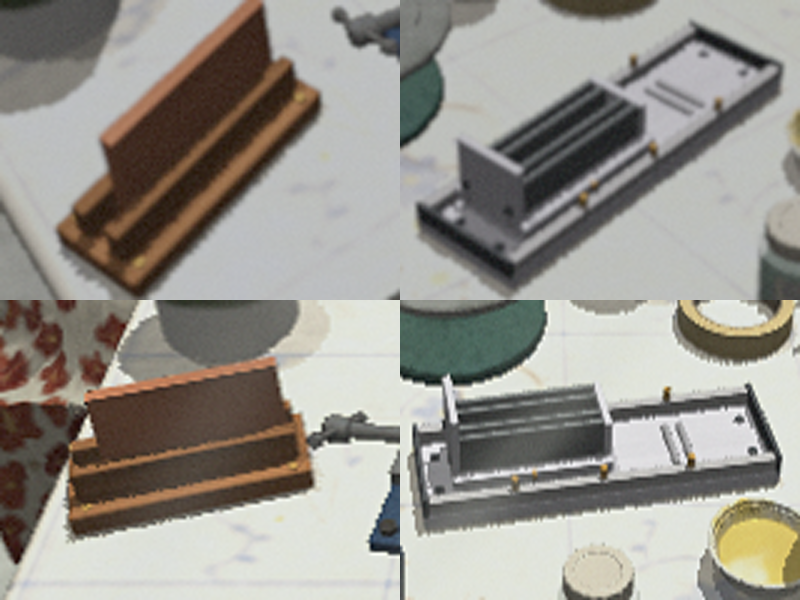

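```bash
python3 - <<'E'
from h import *
S=lambda x,y,ox,oy:(ox+x*133/400,oy+y/3)
A=lambda x,y:S(x,y,160,338);B=lambda x,y:S(x-400,y,268,203);C=lambda x,y:S(x,y-300,120,250);D=lambda x,y:(300+(x-400)/2.5,200+(y-300)/3)
def seg(n,c,p,q,z):
    a=onz(c,p,z);b=onz(c,q,z);d=a-b;print(n,a[:2],b[:2],'mid',(a+b)[:2]/2,'len',np.hypot(*d[:2]).round(4),'ang',np.degrees(np.arctan2(d[1],d[0])).round(1))
seg('plate top side',"side",A(109,142),A(264,1),.074)
seg('plate top scene',"scene",C(86,397),C(276,361),.074)
seg('stand long side',"side",A(137,290),A(320,97),.0)
seg('stand long scene',"scene",C(70,535),C(313,485),.0)
seg('rail R side',"side",B(515,267),B(782,65),.02)
seg('rail L side',"side",B(417,207),B(692,25),.02)
seg('rail near scene',"scene",D(422,502),D(780,460),.02)
seg('rail far scene',"scene",D(414,430),D(748,386),.02)
seg('endplate side',"side",B(460,140),B(523,170),.066)
seg('endplate scene',"scene",D(444,378),D(456,412),.066)
seg('pins first-mid side(right)',"side",B(584,195),B(653,145),.028)
seg('pins mid-last side',"side",B(653,145),B(718,100),.028)
seg('pins scene',"scene",D(515,479),D(604,467),.028)
seg('pins scene',"scene",D(604,467),D(691,457),.028)
E
```

```text
plate top side [0.6652 0.095 ] [0.6183 0.009 ] mid [0.64175 0.052  ] len 0.098 ang 61.4
plate top scene [0.6662 0.0943] [0.6204 0.0065] mid [0.6433 0.0504] len 0.099 ang 62.5
stand long side [0.6571 0.1198] [0.5984 0.0048] mid [0.62775 0.0623 ] len 0.1291 ang 63.0
stand long scene [0.6581 0.1261] [0.5975 0.0106] mid [0.6278  0.06835] len 0.1304 ang 62.3
rail R side [ 0.5608 -0.1507] [ 0.4123 -0.367 ] mid [ 0.48655 -0.25885] len 0.2624 ang 55.5
rail L side [ 0.6269 -0.1952] [ 0.4749 -0.4082] mid [ 0.5509 -0.3017] len 0.2617 ang 54.5
rail near scene [ 0.5658 -0.1525] [ 0.4108 -0.3644] mid [ 0.4883  -0.25845] len 0.2625 ang 53.8
rail far scene [ 0.6241 -0.196 ] [ 0.4755 -0.4106] mid [ 0.5498 -0.3033] len 0.261 ang 55.3
endplate side [ 0.6002 -0.2051] [ 0.5597 -0.1823] mid [ 0.57995 -0.1937 ] len 0.0465 ang -29.4
endplate scene [ 0.6001 -0.2073] [ 0.5679 -0.1896] mid [ 0.584   -0.19845] len 0.0367 ang -28.8
pins first-mid side(right) [ 0.5279 -0.2087] [ 0.491 -0.261] mid [ 0.50945 -0.23485] len 0.064 ang 54.8
pins mid-last side [ 0.491 -0.261] [ 0.4532 -0.312 ] mid [ 0.4721 -0.2865] len 0.0635 ang 53.5
pins scene [ 0.5272 -0.2078] [ 0.49   -0.2613] mid [ 0.5086  -0.23455] len 0.0652 ang 55.2
pins scene [ 0.49   -0.2613] [ 0.4521 -0.3128] mid [ 0.47105 -0.28705] len 0.0639 ang 53.6
```

```bash
python3 - <<'E'
from h import *
try: print('tip',tip_reach())
except Exception as e: print('tip',tip_reach)
for n,c,p,z in [('bucket base','scene',(520,330),0),('red rim','side',(500,175),.15),('red rim sc','scene',(555,235),.15),('vase base','side',(298,172),0),('brush base','side',(358,175),0),('brush cup','scene',(486,197),0),('vase base','scene',(432,178),0)]: print(n,onz(c,p,z))
# bucket top by two-view triangulation of red rim left/right extents
def tri(p,q):
    o1,d1=ray('side',p);o2,d2=ray('scene',q);s=np.linalg.lstsq(np.c_[d1,-d2],o2-o1,rcond=None)[0];return (o1+d1*s[0]+o2+d2*s[1])/2
print(tri((294,96),(436,96)),'vase top');print(tri((500,172),(555,228)),tri((378,118),(525,128)))
E
```

```text
tip 0.011
bucket base [ 0.2298 -0.3008  0.    ]
red rim [ 0.2349 -0.3595  0.15  ]
red rim sc [ 0.2387 -0.3609  0.15  ]
vase base [ 0.649  -0.5923  0.    ]
brush base [ 0.5016 -0.5933  0.    ]
brush cup [ 0.4938 -0.5998  0.    ]
vase base [ 0.628  -0.5842  0.    ]
[ 0.65250412 -0.60333121  0.18514198] vase top
[ 0.23872292 -0.35380101  0.16262056] [ 0.46448583 -0.65097707  0.13758304]
```

Emit:
arm_command --pt "0 0 -0.13 0 0 -1 1" --pt "0 0 -0.13 0 0 -1.5 1" --pt "0 0 -0.13 0 0 -1.5 1" --pt "0 0 -0.13 0 0 -1.5 1" --pt "0 0 -0.13 0 0 -1.5 1" --pt "0 0 -0.14 0 0 -1 1"

```text
t: 1.1
ee_pos: [0.1804, -0.5986, 0.2843]
orientation: [3.141, 0.001, 1.088]
wrist_force: [-0.6, -0.7, -0.2]
width: 0.997
gripper_force: 0.0
```

Emit:
arm_command --pt "2 0 0 2 0.3 0 1"

```text
out of range
```

Emit:
arm_command --pt "0 0 0 2 0.3 0 1" --pt "0 0 0 4 0.5 0 1" --pt "0 0 0 4 0.5 0 1" --pt "0 0 0 4 0.5 0 1" --pt "0 0 0 4 0.5 0 1" --pt "0 0 0 4 0.5 0 1" --pt "0 0 0 4 0.5 0 1" --pt "0 0 0 4 0.5 0 1" --pt "0 0 0 4 0.5 0 1" --pt "0 0 0 4 0.5 0 1"

```text
t: 2.1
ee_pos: [0.4016, -0.2839, 0.2833]
orientation: [3.141, 0.0, 1.083]
wrist_force: [0.5, -0.1, 0.1]
width: 1.0
gripper_force: 0.0
```

Emit:
arm_command --pt "0 0 0 4 0.5 0 1" --pt "0 0 0 4 0.5 0 1" --pt "0 0 0 4 0.5 0 1" --pt "0 0 0 4 0.5 0 1" --pt "0 0 0 4 0.5 0 1" --pt "0 0 0 4 0.5 0 1" --pt "0 0 0 4 0.5 0 1" --pt "0 0 0 4 0.5 0 1" --pt "0 0 0 3 0.5 0 1" --pt "0 0 0 1.5 0.5 0 1"

```text
t: 3.1
ee_pos: [0.6171, 0.0167, 0.2829]
orientation: [-3.141, -0.001, 1.085]
wrist_force: [-0.6, -0.4, 1.0]
width: 1.001
gripper_force: 0.0
```

My stray first call was refused and nothing moved. Now the wrist look.

```bash
python3 - <<'E'
from h import *
k=calibration('wrist');im=capture('wrist');cv2.imwrite('pics/w1.png',im[:,:,::-1]);np.save('k1.npy',k,allow_pickle=True)
print(k,get_obs()['ee_pos'],search_frame('wrist','plate')[:1])
E
```

```text
{'fx': 403.82734335020587, 'fy': 403.82734335020587, 'cx': 315.6224070079146, 'cy': 241.04738933639118, 'dist_coeffs': array([-0.06791943,  0.        ,  0.        ,  0.        ,  0.        ]), 'extrinsics': array([[ 0.88484042, -0.44530016, -0.13698611,  0.65071535],
       [-0.46589219, -0.84659221, -0.25734432,  0.08334325],
       [-0.00137591,  0.29152941, -0.95656087,  0.4541102 ],
       [ 0.        ,  0.        ,  0.        ,  1.        ]])} [0.61795793 0.01756092 0.28268064] [{'point': [327.6, 153.8], 'confidence': 0.72}]
```

View pics/w1.png

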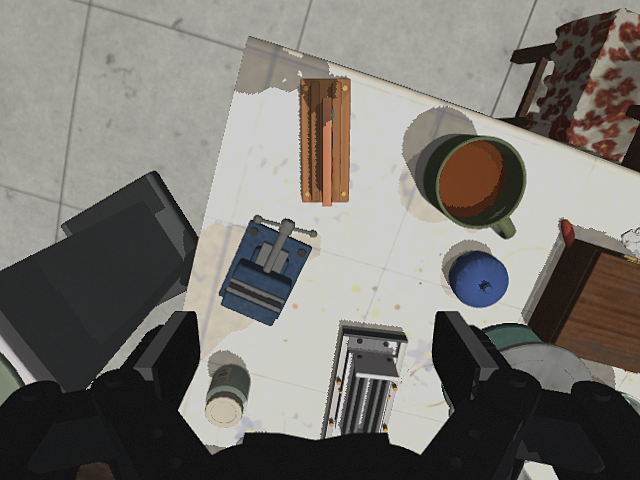

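The wrist view shows the plate's top edge as a strip from about (327,83) to (327,206). The stand runs from column 301 to 351, and the carrier end plate is near (372,360).

```bash
python3 - <<'E'
from h import *
k=np.load('k1.npy',allow_pickle=True).item()
a,b=onz('wrist',(327,83),.074,k),onz('wrist',(327,206),.074,k)
print(a,b,(a+b)/2,np.linalg.norm(a-b),np.degrees(np.arctan2(*(a-b)[1::-1])))
for p in((301,79),(350,79),(302,201),(350,201)):print('stand',onz('wrist',p,.024,k))
im=cv2.imread('pics/w1.png')
m=np.hstack([cv2.resize(im[70:215,290:362],(298,600),interpolation=cv2.INTER_CUBIC),cv2.resize(im[310:440,315:415],(461,600),interpolation=cv2.INTER_CUBIC)])
cv2.imwrite('pics/w1z.png',m)
E
```

```text
[0.6735 0.1061 0.074 ] [0.6223 0.0071 0.074 ] [0.6479 0.0566 0.074 ] 0.11145600028710882 62.653273204786146
stand [0.6553 0.1247 0.024 ]
stand [0.6987 0.1019 0.024 ]
stand [0.5972 0.0146 0.024 ]
stand [ 0.6431 -0.0096  0.024 ]
```

View pics/w1z.png

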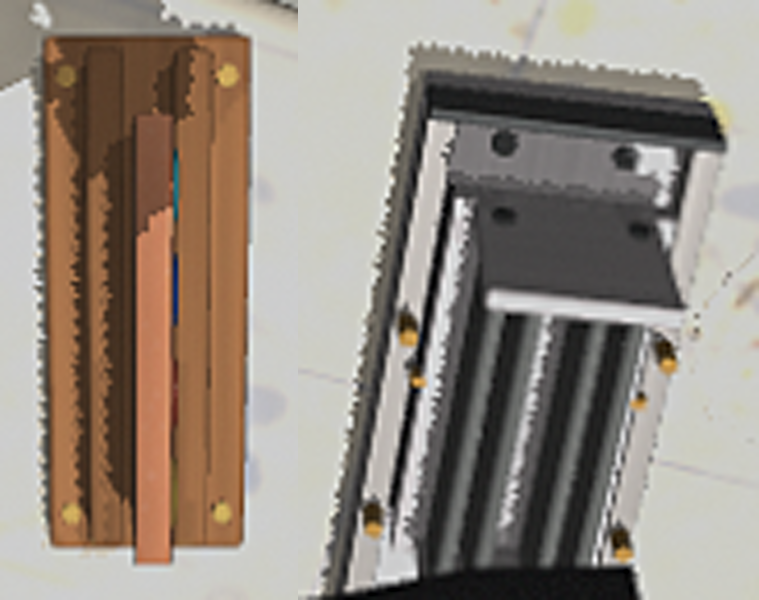

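Emit:
arm_command --pt "0 0 -0.008 1.5 0.3 1.5 0.6" --pt "0 0 0 1.6 0.3 3 0.6" --pt "0 0 0 1 0.16 4 0.6" --pt "0 0 0 0 0 4 0.6" --pt "0 0 0 0 0 3 0.6" --pt "0 0 0 0 0 1 0.6" --pt "0 0 0 0 0 0 0.6"

```text
t: 3.9
ee_pos: [0.6413, 0.0461, 0.117]
orientation: [-3.14, 0.001, 1.09]
wrist_force: [-0.5, 0.7, 1.0]
width: 0.799
gripper_force: 0.0
```

```bash
python3 - <<'E'
from h import *
o=get_obs();print(o['ee_pos'],o['orientation'],o['width'])
k=calibration('wrist');im=capture('wrist');np.save('k2.npy',k,allow_pickle=True)
cv2.imwrite('pics/w2.png',im[:,:,::-1])
print(proj('wrist',[o['ee_pos'],[.645,.0506,.074]],k))
E
```

```text
[0.64134359 0.04610889 0.11703414] [-3.13982145e+00  1.10130060e-03  1.09047488e+00] 0.7987053142699212
[[318.91531784 287.71235501]
 [320.63769351 247.16505232]]
```

View pics/w2.png

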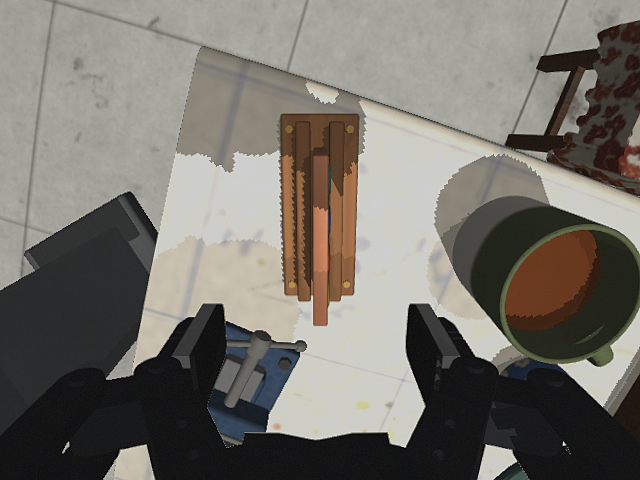

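The plate's top edge runs from (320,149) to (320,325), in line with the TCP at column 319. I'll descend and grip.

Emit:
arm_command --pt "0 0 0 0.3 0.05 2 0.3" --pt "0 0 0 0.25 0 2 0.3" --pt "0 0 0 0 0 1.4 0.3" --pt "0 0 0 0 0 0.8 0.3" --pt "0 0 0 0 0 0 0" --pt "0 0 0 0 0 0 0" --pt "0 0 0 0 0 0 0"

```text
t: 4.65
ee_pos: [0.6456, 0.0511, 0.0571]
orientation: [3.14, -0.001, 1.09]
wrist_force: [-0.3, 1.2, 0.4]
width: 0.496
gripper_force: 0.0
```

Emit:
arm_command --pt "0 0 0 0 0 0 -1" --pt "0 0 0 0 0 0 -1" --pt "0 0 0 0 0 0 -1" --pt "0 0 0 0 0 0 -1" --pt "0 0 0 0 0 0 -1" --pt "0 0 0 0 0 0 -1" --pt "0 0 0 0 0 0 -1" --pt "0 0 0 0 0 0 -1"

```text
t: 5.45
ee_pos: [0.645, 0.0511, 0.0561]
orientation: [-3.142, 0.0, 1.091]
wrist_force: [-0.4, 0.3, 0.1]
width: -0.002
gripper_force: 0.0
```

```bash
python3 - <<'E'
from h import *
o=get_obs();print(o['ee_pos'],o['width'],o['gripper_force'],tip_reach if not callable(tip_reach) else tip_reach())
im=capture('wrist');s=capture('side')
cv2.imwrite('pics/w3.png',np.hstack([cv2.resize(im,(400,300)),cv2.resize(s[330:450,140:300],(400,300))])[:,:,::-1])
E
```

```text
[0.64498783 0.05110076 0.05608806] -0.0016979748020988369 0.0 0.011
```

View pics/w3.png

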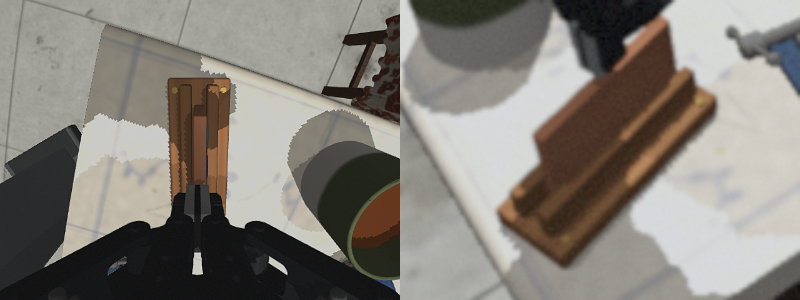

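```bash
python3 - <<'E'
from h import *
o=get_obs();P=o['ee_pos']
k=calibration('wrist')
im=capture('wrist').copy();s=capture('side').copy();sc=capture('scene').copy()
n=np.array([.885,-.465,0])
pts=[P-[0,0,.011]]
print(proj('side',pts),proj('scene',pts),proj('wrist',pts,k))
f=lambda a:cv2.resize(a,(400,300),interpolation=cv2.INTER_CUBIC)
m=np.vstack([np.hstack([f(s[340:400,190:270]),f(sc[255:315,140:220])]),np.hstack([f(im[150:390,160:480]),f(im[250:370,240:400])])])
cv2.imwrite('pics/w4.png',m[:,:,::-1])
E
```

```text
[[223.85195055 373.36070063]] [[182.98578113 289.48790417]] [[318.82953977 278.59894483]]
```

View pics/w4.png

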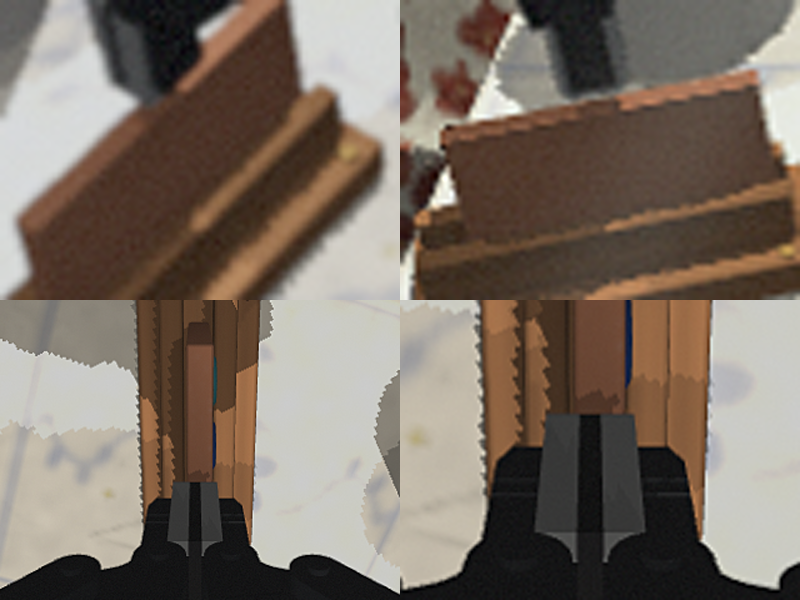

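```bash
python3 - <<'E'
from h import *
def tri(p,q):
    o1,d1=ray('side',p);o2,d2=ray('scene',q);s=np.linalg.lstsq(np.c_[d1,-d2],o2-o1,rcond=None)[0];a,b=o1+d1*s[0],o2+d2*s[1];return ((a+b)/2).round(4),np.linalg.norm(a-b).round(4)
print('tip',tri((221,361.4),(178,273.4)))
# plate top corners
S=lambda x,y:(190+x/5,340+y/5);C=lambda x,y:(140+(x-400)/5,255+y/5)
print('plate near top corner',tri(S(22,218),C(444,133)))
P=get_obs()['ee_pos'];k=calibration('wrist')
for d in(-.04,-.03,-.02,-.011,0): 
  q=P+[0,0,-d]; q=q+.011*np.array([.462,.887,0]); print(d,proj('wrist',[q],k)[0].round(),proj('side',[q])[0].round(),proj('scene',[q])[0].round())
E
```

```text
tip (array([0.6432, 0.055 , 0.0799]), np.float64(0.0046))
plate near top corner (array([0.6685, 0.0927, 0.0735]), np.float64(0.0005))
-0.04 [320. 304.] [213. 355.] [170. 267.]
-0.03 [320. 293.] [214. 360.] [171. 271.]
-0.02 [319. 283.] [215. 364.] [172. 276.]
-0.011 [319. 274.] [216. 369.] [173. 281.]
0 [319. 265.] [217. 374.] [175. 286.]
```

The fingers shut just above the plate. The triangulated tips are at z≈0.08 although the reported TCP is z=0.056, so the real tips are about 24 mm above the reported TCP. I'll reopen, go about 34 mm lower and grip again.

Emit:
arm_command --pt "0 0 0 0 0 -0.5 0" --pt "0 0 0 0 0 0 0" --pt "0 0 0 0 0 0 0" --pt "0 0 0 0 0 0 0" --pt "0 0 0 0 0 0 0" --pt "0 0 0 0 0 0 0" --pt "0 0 0 0 0 0 0" --pt "0 0 0 0 0 1.5 0" --pt "0 0 0 0 0 1.5 0" --pt "0 0 0 0 0 0.8 0"

```text
t: 6.7
ee_pos: [0.644, 0.0509, 0.0208]
orientation: [-3.14, 0.001, 1.091]
wrist_force: [-1.5, -0.9, -0.8]
width: 0.502
gripper_force: 0.0
```

Emit:
arm_command --pt "0 0 0 0 0 0 -1" --pt "0 0 0 0 0 0 -1" --pt "0 0 0 0 0 0 -1" --pt "0 0 0 0 0 0 -1" --pt "0 0 0 0 0 0 -1" --pt "0 0 0 0 0 0 -1" --pt "0 0 0 0 0 0 -1" --pt "0 0 0 0 0 0 -1"

```text
t: 7.5
ee_pos: [0.6451, 0.0511, 0.0233]
orientation: [3.141, -0.0, 1.091]
wrist_force: [-0.3, 0.2, 2.0]
width: 0.087
gripper_force: 60.5
```

Gripped with width 7.4 mm at 60 N. Now I'll lift, turn to the rail's heading and move to where the carrier can be seen.

Emit:
arm_command --pt "0 0 0 0 0 -1 -1" --pt "0 0 0 0 0 -2 -1" --pt "0 0 0 0 0 -3 -1" --pt "0 0 0 0 0 -3 -1" --pt "0 0 0 0 0 -3 -1" --pt "0 0 0 0 0 -3 -1" --pt "0 0 0 0 0 -2 -1" --pt "0 0 0.067 0 0 -0.7 -1" --pt "0 0 0.067 0 0 0 -1"

```text
t: 8.4
ee_pos: [0.6455, 0.0512, 0.2024]
orientation: [3.14, -0.002, 0.954]
wrist_force: [0.9, -0.3, -2.0]
width: 0.083
gripper_force: 60.1
```

Emit:
arm_command --pt "0 0 0 -2 0.5 0 -1" --pt "0 0 0 -4 1 0 -1" --pt "0 0 0 -5 1.2 0 -1" --pt "0 0 0 -5 1.2 0 -1" --pt "0 0 0 -5 1.2 0 -1" --pt "0 0 0 -5 1.2 0 -1" --pt "0 0 0 -5 1.2 0 -1" --pt "0 0 0 -4 0.8 0 -1" --pt "0 0 0 -2.7 0.5 0 -1" --pt "0 0 0 0 0 0 -1"

```text
t: 9.4
ee_pos: [0.5, -0.3053, 0.2005]
orientation: [3.141, 0.002, 0.951]
wrist_force: [0.1, 0.0, -1.6]
width: 0.083
gripper_force: 60.1
```

```bash
python3 - <<'E'
from h import *
get_obs()
k=calibration('wrist');o=get_obs();im=capture('wrist');np.save('k3.npy',k,allow_pickle=True)
cv2.imwrite('pics/w5full.png',im[:,:,::-1])
print(o['ee_pos'],o['orientation'],o['width'],o['gripper_force'],o['wrist_force'])
cv2.imwrite('pics/w5.png',cv2.resize(im[0:330,200:440],(582,600)[0:2] and (436*1,600),interpolation=cv2.INTER_CUBIC)[:,:,::-1])
E
```

```text
[ 0.49999357 -0.3053035   0.20054918] [3.14132089e+00 1.68834917e-03 9.51083697e-01] 0.08346209768830908 60.129268169403076 [ 0.12876964  0.04824302 -1.63352242]
```

View pics/w5.png

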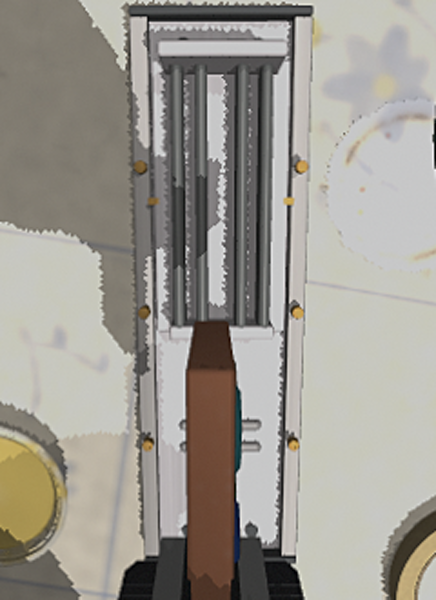

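The wrist view shows the carrier's end plate at crop (221,48) and its slot walls between crop rows 70 and 325. The three pin pairs are centred on crop column 220.5–221, so the heading already matches the rail. Next I'll work out the offsets numerically.

```bash
cat > m.py <<'E'
from h import *
def tool(p,P,yaw): d=np.array(p)-P;c,s=np.cos(yaw),np.sin(yaw);return np.array([d[0]*c+d[1]*s,d[0]*s-d[1]*c])*1000
E
python3 - <<'E'
from m import *
k2=np.load('k2.npy',allow_pickle=True).item();k=np.load('k3.npy',allow_pickle=True).item()
G=np.array([.6451,.0511,0])
im2=cv2.cvtColor(cv2.imread('pics/w2.png'),6).astype(int)
for r in(160,240,290,318): print(r,im2[r-2:r+3,308:334].mean(0).astype(int))
for p in((320,149),(320,325)): print('plate w2 rel grasp',tool(onz('wrist',p,.074,k2),G,1.091).round(1))
P=np.array([.49999,-.3053,.2]);yaw=.9511
X=lambda x,y:(200+x/1.8167,y/1.8182)
for n,a,b,z in(('pin1',(140.5,165),(301,165),.028),('pin2',(144,311),(297,311),.028),('pin3',(149,443),(293,443),.028),('endtop',(158,42),(287,42),.066),('railend',(129,11),(313,11),.02)):
    A,B=onz('wrist',X(*a),z,k),onz('wrist',X(*b),z,k);print(n,tool(A,P,yaw).round(1),tool(B,P,yaw).round(1),tool((A+B)/2,P,yaw).round(1),((A+B)/2)[:2])
im=cv2.cvtColor(cv2.imread('pics/w5full.png'),6).astype(int)
for r in(45,70,100,130,160,175): print(r,im[r-1:r+2,285:360].mean(0).astype(int))
print('cam col',im[10:40,330].tolist(),im[170:190,345].tolist())
E
```

```text
160 [49 43 45 60 53 71 92 91 92 92 93 94 94 94 95 95 95 97 99 87 75 38 56 67
 68 67]
240 [ 53  50  38  59  42  95 130 135 137 138 139 141 142 144 147 148 149 152
 157 124  43  76  96 106 107 111]
290 [107  96  40 112 114  81 107 114 116 116 115 116 117 118 119 122 124 128
 121  81  91  74  93  94  95  95]
318 [191 194 199 205 220 100  99 110 111 111 112 113 113 113 115 115 115 119
 100 118 212 208 205 204 204 203]
plate w2 rel grasp [53.1 -0.4]
plate w2 rel grasp [-49.1  -0.1]
pin1 [ 95.9 -32.6] [96.  38.6] [96.  3.] [ 0.5582  -0.22895]
pin2 [ 31.2 -32.4] [31.2 38.9] [31.2  3.3] [ 0.52075 -0.2818 ]
pin3 [-33.4 -31.6] [-33.2  39.2] [-33.3   3.8] [ 0.48375 -0.3346 ]
endtop [138.5 -21.5] [138.6  27.6] [138.5   3.1] [ 0.58295 -0.1943 ]
railend [160.8 -36.9] [160.9  43.1] [160.8   3.1] [ 0.5959  -0.17615]
45 [191 181 179 187 185 137  93  99  83  71  91 118 124 107  88  45 143 155
 111  97 100 107  71  78  95 131 114  95  69 184 187 183 181 180 181 180
 181 186 201 133  94  97  98 100  60  34  80  96 118 120  96  85  86  98
  98  99  91  40  33  61  87 110 124 108  77 156 208 200 199 199 1
[... 1117 characters left out ...]
 91  93  96  85  29  74  91 129 127  96  90  92  97  96
 101  67  28  41  82  96 146 111  83 127 211 202 199 199 199 200 204 207
  64  31 169]
175 [126 113 197 203 202 207 170 128  94  89  58  75  92 133 125 101  67  44
  93  79  76  76  78  57  78  91 132  98  85  63  88  89  86  86  86  87
  88  87  88  76  77  76  79  61  29  77  92 137 122  98  70  78  80  77
  80  54  26  60  85 100 147 102  79 135 210 203 199 199 199 201 214 125
  43  72 191]
cam col [24, 57, 199, 180, 177, 184, 176, 126, 131, 132, 134, 94, 149, 200, 200, 199, 198, 200, 201, 187, 145, 69, 82, 82, 83, 74, 52, 38, 39, 38] [149, 149, 150, 146, 146, 148, 147, 147, 131, 107, 159, 208, 201, 200, 201, 194, 188, 200, 199, 199]
```

```bash
python3 - <<'E'
from m import *
k=np.load('k3.npy',allow_pickle=True).item();P=np.array([.49999,-.3053,.2]);yaw=.9511
T=lambda c,r,z:tool(onz('wrist',(c,r),z,k),P,yaw).round(2)
for c,r in((322,45),(321.75,100),(321.7,160),(321.7,175)):print('slotctr',T(c,r,.05))
print('tall outer',T(322,22.2,.066),'inner',T(322,29.7,.066),'low inner',T(322,179.5,.05),'low outer',T(322,185,.05))
im=cv2.cvtColor(cv2.imread('pics/w5full.png'),6).astype(int)
for r in (205,240,280): print(r,im[r-1:r+2,285:350].mean(0).astype(int))
print(im[160:215,310].tolist())
E
```

```text
slotctr [126.83   3.01]
slotctr [87.76  3.  ]
slotctr [42.64  3.12]
slotctr [30.8   3.22]
tall outer [139.06   2.76] inner [134.26   2.74] low inner [27.25  3.42] low outer [22.87  3.47]
205 [ 52 178 182 178 198 200 199 199 199 199 199 199 199 199 199 202 218  87
  59  76  81  81  81  81  82  82  83  81  82  82  82  83  82  83  83  83
  84  84  84  84  84  85  78  68  44 172 204 201 199 199 200 199 198 199
 199 199 199 199 199 199 199 199 199 199 199]
240 [155  64 179 180 197 201 200 199 199 200 198 199 199 200 200 204 218 105
  61  72  83  82  82  82  82  83  83  83  83  83  83  84  84  84  84  84
  84  84  84  83  86  87  76  72  51  58  51  30 216 198 204 203 203 203
 204 196 202 202 200 199 199 198 199 199 199]
280 [162 155  65 179 184 181 183 181 183 184 179 180 179 176 174 179 189 164
  71  65  76  79  79  79  79  79  79  79  78  78  78  79  79  79  79  80
  81  80  80  81  81  82  73  69  33  14  63 211 204 199 200 199 199 200
 199 198 199 199 199 198 199 199 199 199 199]
[103, 103, 101, 102, 101, 102, 100, 101, 102, 100, 100, 100, 100, 99, 100, 99, 76, 37, 42, 45, 46, 46, 45, 45, 46, 45, 46, 48, 48, 49, 48, 48, 48, 50, 49, 50, 48, 50, 52, 52, 47, 43, 50, 66, 77, 83, 87, 88, 87, 87, 85, 87, 86, 86, 86]
```

```bash
python3 - <<'E'
from m import *
k=np.load('k3.npy',allow_pickle=True).item();P=np.array([.49999,-.3053,.2]);yaw=.9511
for r in(205,240,280):
  for c in(302.3,328.5):print(r,tool(onz('wrist',(c,r),.2512,k),P,yaw).round(2))
print(proj('wrist',[P+[0,0,.0507]],k))
E
```

```text
205 [49.33 -5.58]
205 [49.28  2.44]
240 [38.17 -5.73]
240 [38.16  2.52]
280 [24.71 -5.83]
280 [24.73  2.64]
[[319.98395657 346.27995039]]
```

The held plate shows about −1.6 mm in tool-y, and the slot centre is at (80.8, +3.1) mm. The plate therefore has to move about x +8.1 cm and y +0.47 cm. I'll hover just above the slot and check there before inserting.

Emit:
arm_command --pt "0 0 0 1.5 0.1 1 -1" --pt "0 0 0 2.5 0.1 2 -1" --pt "0 0 0 2.5 0.1 2 -1" --pt "0 0 0 1.6 0.17 2 -1" --pt "0 0 0 0 0 2 -1" --pt "0 0 0 0 0 1.5 -1" --pt "0 0 0 0 0 1 -1" --pt "0 0 0 0 0 0.3 -1" --pt "0 0 0 0 0 0 -1"

```text
t: 10.35
ee_pos: [0.5528, -0.2378, 0.0823]
orientation: [-3.142, -0.0, 0.956]
wrist_force: [-0.5, -0.2, -2.2]
width: 0.082
gripper_force: 60.2
```

```bash
python3 - <<'E'
from m import *
k=calibration('wrist');o=get_obs();im=capture('wrist');np.save('k4.npy',k,allow_pickle=True)
cv2.imwrite('pics/w6full.png',im[:,:,::-1])
P,yaw=o['ee_pos'],o['orientation'][2]
print(P,o['orientation'],o['wrist_force'])
c,s=np.cos(yaw),np.sin(yaw)
W=lambda x,y,z:[P[0]+c*x+s*y,P[1]+s*x-c*y,z]
print(proj('wrist',[W(.05,-.0016,P[2]-.0093),W(.05,-.0016,P[2]+.0507),W(.053,-.0016,.05),W(.056,-.0016,.066)],k).round(1))
cv2.imwrite('pics/w6.png',cv2.resize(im[90:300,230:410],(514,600),interpolation=cv2.INTER_CUBIC)[:,:,::-1])
E
```

```text
[ 0.55283699 -0.23775227  0.0822631 ] [-3.14155728e+00 -2.94511316e-05  9.56446982e-01] [-0.49030621 -0.18635226 -2.18326729]
[[315.5 175.4]
 [315.3 202.3]
 [315.6 163.1]
 [315.5 160.2]]
```

View pics/w6.png

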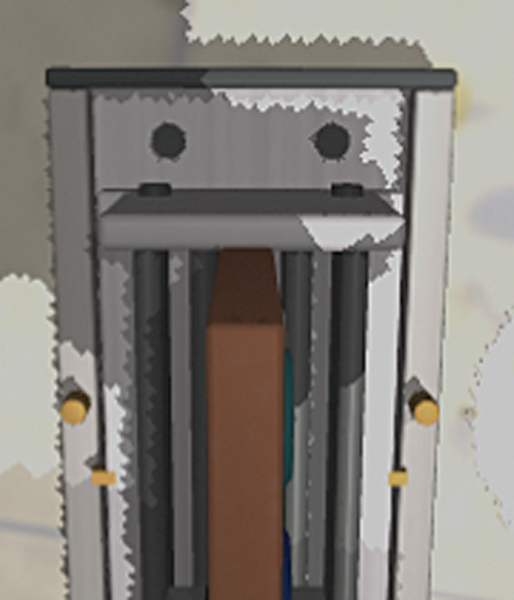

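The hovering plate sits inside the slot outline. Its front face is centred at crop x 248, the rail pins at 250 and the end plate at about 252. The chips add 2 mm on the right, so I want the slab about 1 mm left of slot centre. I'll read exact edges from the same picture.

```bash
python3 - <<'E'
from m import *
k=np.load('k4.npy',allow_pickle=True).item();P=np.array([.55284,-.23775,.0823]);yaw=.9564
im=cv2.cvtColor(cv2.imread('pics/w6full.png'),6).astype(int)
for r in(180,186,192,215): print(r,list(enumerate(im[r-1:r+2,274:360].mean(0).astype(int),274)) if 0 else im[r-1:r+2,274:360].mean(0).astype(int).tolist())
T=lambda c,r,z:tool(onz('wrist',(c,r),z,k),P,yaw).round(2)
X=lambda x,y:(230+x/2.857,90+y/2.857)
print('plate front bottom',T(*X(222,248),.073),T(*X(274,248),.073))
print('endtop',T(*X(100,230),.066),T(*X(405,230),.066),'outer',T(*X(250,213),.066),'inner',T(*X(250,248),.066))
print('pins',T(*X(75,412),.028),T(*X(425,412),.028))
for c in (280,285,290,295,300,305,310,325,330,335,340,345,350): print(c,T(c,183,.05),end=' ')
E
```

```text
180 [96, 100, 73, 47, 53, 61, 67, 72, 67, 61, 50, 49, 38, 31, 23, 89, 111, 123, 114, 100, 95, 102, 63, 51, 56, 55, 54, 53, 49, 47, 45, 40, 37, 42, 44, 43, 44, 44, 45, 45, 45, 45, 44, 45, 45, 45, 45, 44, 44, 44, 43, 40, 96, 102, 52, 28, 46, 54, 55, 61, 73, 69, 64, 57, 43, 77, 99, 94, 92, 92, 92, 100, 42, 30, 32, 33, 48, 52, 55, 61, 74, 68, 59, 49, 37, 103]
186 [123, 101, 76, 52, 53, 59, 65, 71, 67, 61, 57, 53, 37, 33, 25, 102, 130, 125, 109, 96, 96, 103, 60, 45, 46, 48, 53, 53, 50, 46, 45, 41, 45, 46, 46, 46, 46, 46, 45, 47, 46, 46, 46, 47, 47, 47, 46, 46, 48, 47, 46, 45, 47, 102, 54, 30, 47, 54, 58, 63, 72, 68, 63, 58, 48, 72, 94, 95, 93, 92, 94, 102, 35, 31, 35, 38, 51, 56, 58, 66, 74, 65, 61, 56, 38, 128]
192 [98, 97, 84, 52, 53, 59, 64, 72, 68, 61, 57, 53, 39, 32, 27, 64, 98, 97, 96, 95, 95, 102, 60, 42, 46, 49, 52, 53, 48, 48, 44, 46, 46, 48, 48, 48, 48, 48, 49, 48, 48, 48, 47, 49, 49, 49, 48, 49, 48, 48, 49, 48, 49, 58, 52, 32, 48, 55, 59, 63, 73, 67, 62, 57, 46, 90, 94, 94, 92, 92, 96, 84, 34, 31, 32, 42, 53, 56, 60, 67, 73, 63, 59, 48, 71, 214]
215 [109, 95, 97, 69, 52, 56, 62, 65, 55, 50, 47, 44, 40, 33, 30, 42, 97, 97, 96, 94, 94, 99, 70, 43, 45, 48, 51, 51, 61, 69, 78, 86, 84, 84, 85, 85, 86, 87, 86, 87, 87, 87, 86, 86, 86, 86, 87, 86, 88, 87, 87, 88, 89, 78, 73, 54, 47, 44, 53, 66, 71, 65, 59, 54, 64, 92, 93, 93, 91, 93, 99, 54, 32, 31, 35, 49, 54, 59, 63, 70, 66, 62, 53, 27, 214, 203]
plate front bottom [49.33 -5.11] [49.35  3.08]
endtop [ 51.33 -25.  ] [51.41 24.38] outer [54.02 -0.71] inner [48.42 -0.67]
pins [  9.75 -36.05] [ 9.8  35.14]
280 [ 43.01 -19.62] 285 [ 42.99 -17.04] 290 [ 43.06 -14.52] 295 [ 42.98 -12.02] 300 [43.05 -9.49] 305 [43.04 -6.91] 310 [42.96 -4.41] 325 [43.02  3.13] 330 [43.01  5.71] 335 [43.07  8.23] 340 [43.   10.73] 345 [43.07 13.26] 350 [43.05 15.84]
```

The plate is about 4 mm too far toward the tall end plate because the arm settled further than the pose I measured. Corrections: x −0.42 cm and y −0.04 cm.

Emit:
arm_command --pt "0 0 0 -0.42 -0.04 0 -1" --pt "0 0 0 0 0 0 -1" --pt "0 0 0 0 0 0 -1" --pt "0 0 0 0 0 0 -1"

```text
t: 10.8
ee_pos: [0.5502, -0.2409, 0.0823]
orientation: [3.141, -0.0, 0.957]
wrist_force: [0.1, -0.8, -1.4]
width: 0.087
gripper_force: 60.2
```

```bash
python3 - <<'E'
from m import *
k=calibration('wrist');o=get_obs();im=cv2.cvtColor(capture('wrist'),7).astype(int)
P,yaw=o['ee_pos'],o['orientation'][2];print(P,o['orientation'])
T=lambda c,r,z:tool(onz('wrist',(c,r),z,k),P,yaw).round(2)
print(list(enumerate(im[145:210,312:320].mean(1).astype(int).tolist(),145)))
print(list(enumerate(im[145:185,292:297].mean(1).astype(int).tolist(),145)))
for r in(178,184,190):print(r,im[r-1:r+2,274:360].mean(0).astype(int).tolist())
for r in(155,160,165,170,175,180): print(r,T(316,r,.066)[0],T(316,r,P[2]-.0093)[0])
for c in(298,300,302,317,318,319,320,332,334,336):print(c,T(c,184,.05)[1],T(c,184,P[2]-.0093)[1])
E
```

```text
[ 0.55019939 -0.24089826  0.08234224] [ 3.14127790e+00 -1.43152830e-04  9.56589592e-01]
[(145, 127), (146, 128), (147, 129), (148, 112), (149, 63), (150, 67), (151, 67), (152, 67), (153, 67), (154, 66), (155, 69), (156, 99), (157, 114), (158, 123), (159, 130), (160, 126), (161, 125), (162, 123), (163, 122), (164, 120), (165, 117), (166, 109), (167, 94), (168, 83), (169, 95), (170, 95), (171, 95), (172, 94), (173, 94), (174, 106), (175, 121), (176, 94), (177, 34), (178, 41), (179, 44), (180, 45), (181, 45), (182, 45), (183, 46), (184, 46), (185, 46), (186, 47), (187, 47), (188, 47), (189, 47), (190, 47), (191, 48), (192, 48), (193, 48), (194, 49), (195, 48), (196, 48), (197, 50), (198, 49), (199, 50), (200, 50), (201, 48), (202, 50), (203, 63), (204, 75), (205, 83), (206, 86), (207, 87), (208, 87), (209, 87)]
[(145, 127), (146, 128), (147, 130), (148, 94), (149, 63), (150, 68), (151, 67), (152, 67), (153, 67), (154, 66), (155, 68), (156, 101), (157, 115), (158, 122), (159, 128), (160, 125), (161, 123), (162, 123), (163, 122), (164, 119), (165, 116), (166, 108), (167, 93), (168, 83), (
[... 791 characters left out ...]
, 65, 61, 57, 45, 79, 95, 94, 93, 92, 96, 84, 33, 32, 32, 44, 51, 57, 60, 68, 74, 63, 60, 52, 59]
190 [124, 103, 98, 73, 52, 53, 62, 67, 71, 65, 60, 57, 51, 35, 33, 23, 119, 101, 94, 96, 95, 97, 105, 49, 42, 47, 49, 55, 52, 48, 45, 44, 47, 47, 48, 48, 47, 47, 47, 47, 48, 48, 48, 47, 49, 48, 49, 49, 48, 49, 49, 48, 44, 72, 86, 37, 35, 52, 53, 59, 65, 73, 65, 61, 56, 41, 103, 94, 93, 93, 92, 98, 68, 32, 32, 31, 47, 53, 58, 61, 69, 73, 63, 58, 47, 75]
155 58.36 58.95
160 56.06 56.78
165 53.84 54.56
170 51.48 52.34
175 49.18 50.12
180 46.88 47.96
298 -10.52 -9.47
300 -9.52 -8.53
302 -8.44 -7.67
317 -0.83 -0.93
318 -0.33 -0.49
319 0.11 -0.07
320 0.61 0.37
332 6.71 5.76
334 7.71 6.62
336 8.71 7.62
```

Emit:
arm_command --pt "0 0 0 0 0.03 0.5 -1" --pt "0 0 0 0 0 0.8 -1" --pt "0 0 0 0 0 0.8 -1" --pt "0 0 0 0 0 0.6 -1" --pt "0 0 0 0 0 0.4 -1" --pt "0 0 0 0 0 0 -1"

```text
t: 11.45
ee_pos: [0.55, -0.2408, 0.0503]
orientation: [-3.141, 0.0, 0.957]
wrist_force: [-0.5, -0.4, -1.5]
width: 0.084
gripper_force: 60.1
```

Emit:
arm_command --pt "0 0 0 0 0 0.5 -1" --pt "0 0 0 0 0 0.4 -1" --pt "0 0 0 0 0 0.3 -1" --pt "0 0 0 0 0 0.2 -1" --pt "0 0 0 0 0 0 -1" --pt "0 0 0 0 0 0 -1"

```text
t: 12.05
ee_pos: [0.5504, -0.241, 0.0371]
orientation: [3.142, -0.0, 0.957]
wrist_force: [-0.3, 0.0, -1.6]
width: 0.083
gripper_force: 60.1
```

Emit:
arm_command --pt "0 0 0 0 0 0.1 -1" --pt "0 0 0 0 0 0.1 -1" --pt "0 0 0 0 0 0.05 -1" --pt "0 0 0 0 0 0 -1"

```text
t: 12.45
ee_pos: [0.5507, -0.241, 0.0352]
orientation: [3.141, -0.0, 0.957]
wrist_force: [-2.0, 1.1, 8.2]
width: 0.086
gripper_force: 61.6
```

The plate is on the floor, with 8 N of contact at the expected height. Now release and lift.

Emit:
arm_command --pt "0 0 0 0 0 0 -0.2" --pt "0 0 0 0 0 0 -0.2" --pt "0 0 0 0 0 0 -0.2" --pt "0 0 0 0 0 0 -0.2" --pt "0 0 0 0 0 0 -0.2" --pt "0 0 0 0 0 -1 -0.2" --pt "0 0 0 0 0 -2 -0.2" --pt "0 0 0 0 0 -4 -0.2" --pt "0 0 0 0 0 -4 -0.2" --pt "0 0 0 0 0 -2 -0.2"

```text
t: 13.45
ee_pos: [0.5514, -0.2412, 0.1687]
orientation: [3.138, -0.001, 0.957]
wrist_force: [0.1, 0.0, -0.4]
width: 0.4
gripper_force: 0.0
```

```bash
python3 - <<'E'
from m import *
k=calibration('wrist');o=get_obs();im=capture('wrist');cv2.imwrite('pics/w7full.png',im[:,:,::-1]);np.save('k7.npy',k,allow_pickle=True)
s=capture('side');cv2.imwrite('pics/s7.png',s[:,:,::-1]);c=capture('scene');cv2.imwrite('pics/c7.png',c[:,:,::-1])
g=cv2.cvtColor(im,7).astype(int)
print(o['ee_pos'],o['orientation'][2],o['wrist_force'],o['width'])
for q in('plate','carrier'):print(q,search_frame('side',q)[:1],search_frame('scene',q)[:1])
P,yaw=o['ee_pos'],o['orientation'][2]
print(list(enumerate(im[60:240,312:320].mean(1).astype(int).tolist(),60))[::1])
E
```

```text
[ 0.55142175 -0.2412247   0.1687017 ] 0.9568183639941907 [ 0.08500698  0.01359168 -0.41648907] 0.40033240312086277
plate [{'point': [318.2, 237.6], 'confidence': 0.85}] [{'point': [349.2, 230.0], 'confidence': 0.74}]
carrier [{'point': [208.6, 279.5], 'confidence': 0.73}] [{'point': [346.9, 251.3], 'confidence': 0.66}]
[(60, [192, 189, 174]), (61, [193, 193, 178]), (62, [192, 193, 182]), (63, [192, 193, 183]), (64, [193, 193, 182]), (65, [193, 193, 182]), (66, [193, 193, 182]), (67, [192, 193, 182]), (68, [193, 193, 182]), (69, [193, 193, 183]), (70, [193, 193, 182]), (71, [193, 193, 182]), (72, [193, 193, 183]), (73, [192, 193, 182]), (74, [193, 193, 179]), (75, [193, 193, 175]), (76, [193, 193, 172]), (77, [193, 193, 167]), (78, [193, 192, 162]), (79, [192, 191, 157]), (80, [193, 191, 153]), (81, [192, 191, 154]), (82, [192, 191, 154]), (83, [192, 191, 154]), (84, [193, 190, 155]), (85, [195, 192, 158]), (86, [191, 187, 155]), (87, [153, 148, 123]), (88, [116, 109, 92]), (89, [117, 111, 94]), (90, [120, 114, 99]), (91, [121, 116, 102]), (92, [123, 117, 105]), (93, [123, 119, 108]),
[... 2617 characters left out ...]
126, 92]), (210, [189, 126, 91]), (211, [189, 126, 92]), (212, [189, 126, 92]), (213, [189, 127, 93]), (214, [188, 126, 92]), (215, [189, 125, 90]), (216, [188, 125, 90]), (217, [188, 124, 90]), (218, [188, 125, 90]), (219, [188, 124, 90]), (220, [188, 125, 90]), (221, [187, 124, 90]), (222, [188, 125, 90]), (223, [187, 124, 89]), (224, [187, 123, 89]), (225, [187, 123, 89]), (226, [187, 123, 89]), (227, [187, 123, 89]), (228, [187, 123, 90]), (229, [187, 123, 89]), (230, [187, 123, 89]), (231, [187, 123, 89]), (232, [187, 123, 88]), (233, [187, 123, 89]), (234, [186, 123, 88]), (235, [187, 123, 89]), (236, [187, 124, 91]), (237, [187, 124, 90]), (238, [186, 124, 90]), (239, [187, 124, 90])]
```

The plate is seated and released. The push face is at about 178 mm along the rail axis and needs to go about 49 mm to 129 mm. Next I'll move behind the end plate with the fingers shut.

Emit:
arm_command --pt "0 0 0 1.5 0 0 -1" --pt "0 0 0 3 0 0 -1" --pt "0 0 0 2.8 0 0 -1" --pt "0 0 0 1 0 0 -1" --pt "0 0 0 0 0 2 -1" --pt "0 0 0 0 0 3 -1" --pt "0 0 0 0 0 3 -1" --pt "0 0 0 0 0 1 -1" --pt "0 0 0 0 0 0 -1"

```text
t: 14.7
ee_pos: [0.5975, -0.1726, 0.0734]
orientation: [-3.139, 0.001, 0.957]
wrist_force: [-0.3, -0.8, 0.6]
width: 0.001
gripper_force: 0.0
```

```bash
python3 - <<'E'
from m import *
k=np.load('k7.npy',allow_pickle=True).item();P=np.array([.55142,-.24122,.1687])
u=np.array([.577,.817])
print('outer top u',onz('wrist',(316,144.7),.066,k)[:2]@u,'plate front',onz('wrist',(316,160.5),.086,k)[:2]@u)
o=get_obs();print(o['ee_pos'],o['ee_pos'][:2]@u,o['width'],o['ee_pos'][0]*.817-o['ee_pos'][1]*.577,P[0]*.817-P[1]*.577,'rail c',.519*.817+.2805*.577)
E
```

```text
outer top u 0.17884479999999997 plate front 0.17038019999999998
[ 0.59752918 -0.17264433  0.07338243] 0.20372392461912697 0.000607482486840608 0.5877971187916348 0.58969408 rail c 0.5858715
```

Emit:
arm_command --pt "0 0 0 0 0 1.5 -1" --pt "0 0 0 0 0 2 -1" --pt "0 0 0 0 0 1.3 -1" --pt "0 0 0 0 0 0.8 -1" --pt "0 0 0 0 0 0 -1" --pt "0 0 0 -0.5 0 0 -1" --pt "0 0 0 -0.5 0 0 -1" --pt "0 0 0 0 0 0 -1"

```text
t: 15.5
ee_pos: [0.5922, -0.1826, 0.0192]
orientation: [3.141, 0.0, 0.956]
wrist_force: [-0.7, -0.1, -0.0]
width: -0.003
gripper_force: 0.0
```

```bash
cat > st.py <<'E'
from m import *
u=np.array([.577,.817])
def st():
    o=get_obs();print('u',(o['ee_pos'][:2]@u*1000).round(1),'z',o['ee_pos'][2].round(4),'F',o['wrist_force'].round(1),'Fu',(o['wrist_force'][:2]@u).round(2))
    k=calibration('wrist');im=capture('wrist');g=cv2.cvtColor(im,7).astype(int)
    return k,im,g
E
python3 - <<'E'
from st import *
k,im,g=st();cv2.imwrite('pics/w8.png',im[:,:,::-1])
# side-view tip height check
s=capture('side');cv2.imwrite('pics/s8.png',s[:,:,::-1])
a=cv2.imread('pics/s7.png').astype(int);d=np.abs(s[:,:,::-1].astype(int)-a).sum(2)
d[:170]=0
ys,xs=np.where(d>90);P=get_obs()['ee_pos']
m=(xs>250)&(xs<340)
for x in range(255,320,4):
    c=ys[(xs==x)];print(x,c.min() if len(c) else None,c.max() if len(c) else None,end=' | ')
print()
for z in(.0,.02,.03,.04,.05,.06): print(z,proj('side',[[P[0],P[1],z]])[0].round(1))
E
```

```text
u 192.5 z 0.0192 F [-0.7 -0.1 -0. ] Fu -0.52
255 170 357 | 259 170 371 | 263 170 381 | 267 170 383 | 271 170 383 | 275 170 385 | 279 170 385 | 283 170 386 | 287 170 386 | 291 170 387 | 295 170 386 | 299 170 386 | 303 176 386 | 307 170 306 | 311 172 310 | 315 170 311 | 319 236 390 | 
0.0 [291.7 286.8]
0.02 [291.2 278.5]
0.03 [290.9 274.3]
0.04 [290.6 269.9]
0.05 [290.3 265.6]
0.06 [290.1 261.1]
```

```bash
python3 - <<'E'
import cv2
a=cv2.cvtColor(cv2.imread('pics/s8.png'),6);b=cv2.cvtColor(cv2.imread('pics/s7.png'),6)
for c in(284,287,290,293,296):print(c,'now',a[246:292:2,c].tolist(),'\n    before',b[246:292:2,c].tolist())
E
```

```text
284 now [15, 8, 45, 72, 62, 59, 61, 67, 95, 124, 122, 88, 73, 167, 205, 139, 47, 31, 50, 87, 119, 142, 142] 
    before [200, 199, 198, 199, 199, 200, 189, 193, 195, 181, 169, 91, 70, 172, 197, 129, 37, 38, 52, 81, 114, 135, 135]
287 now [13, 7, 18, 18, 56, 63, 60, 62, 59, 52, 46, 61, 161, 132, 154, 85, 62, 39, 32, 54, 87, 119, 142] 
    before [200, 192, 129, 125, 130, 138, 138, 149, 147, 157, 116, 82, 167, 149, 168, 89, 53, 34, 33, 48, 78, 110, 133]
290 now [12, 26, 14, 29, 25, 51, 48, 55, 64, 64, 64, 67, 74, 102, 102, 99, 103, 78, 41, 40, 55, 91, 129] 
    before [200, 181, 123, 85, 83, 78, 80, 84, 78, 53, 64, 75, 75, 103, 124, 117, 125, 75, 33, 30, 52, 83, 121]
293 now [21, 21, 21, 20, 19, 18, 17, 10, 12, 16, 9, 51, 85, 91, 103, 104, 103, 101, 67, 36, 32, 59, 87] 
    before [200, 199, 166, 120, 83, 83, 79, 81, 76, 82, 83, 83, 82, 90, 103, 129, 127, 123, 78, 35, 28, 54, 82]
296 now [17, 27, 10, 21, 18, 25, 7, 15, 20, 21, 42, 77, 84, 84, 93, 104, 100, 102, 98, 64, 40, 27, 57] 
    before [202, 203, 196, 132, 115, 81, 83, 79, 78, 82, 80, 82, 81, 81, 89, 105, 122, 129, 119, 71, 32, 24, 52]
```

The fingertips are at z≈0.043, on the push face. Start pushing.

Emit:
arm_command --pt "0 0 0 -0.2 0 0 -1" --pt "0 0 0 -0.3 0 0 -1" --pt "0 0 0 -0.4 0 0 -1" --pt "0 0 0 -0.5 0 0 -1" --pt "0 0 0 -0.5 0 0 -1" --pt "0 0 0 -0.5 0 0 -1" --pt "0 0 0 -0.5 0 0 -1" --pt "0 0 0 -0.4 0 0 -1" --pt "0 0 0 -0.2 0 0 -1" --pt "0 0 0 0 0 0 -1"

```text
t: 16.6
ee_pos: [0.572, -0.2103, 0.0186]
orientation: [-3.142, 0.0, 0.956]
wrist_force: [-0.1, -0.3, 0.4]
width: -0.001
gripper_force: 0.0
```

```bash
python3 - <<'E'
from st import *
k,im,g=st();cv2.imwrite('pics/w9.png',im[:,:,::-1])
sd=capture('side');cv2.imwrite('pics/s9.png',sd[:,:,::-1])
def tri(p,q): pass
a=cv2.imread('pics/s7.png').astype(int)
# plate end corner in side view: copper-coloured mask extents before/after
for n in('s7','s9'):
    h=cv2.cvtColor(cv2.imread(f'pics/{n}.png'),cv2.COLOR_BGR2HSV)[200:290,270:400]
    m=((h[...,0]<14)&(h[...,1]>90)&(h[...,2]>40)).astype(np.uint8);nn,l,st_,ce=cv2.connectedComponentsWithStats(m);i=1+st_[1:,4].argmax();print(n,st_[i],ce[i])
E
```

```text
u 158.2 z 0.0186 F [-0.1 -0.3  0.4] Fu -0.32
s7 [ 29  20  40  37 694] [49.2204611  38.91354467]
s9 [ 46  12  34  36 411] [66.57664234 29.13625304]
```

Emit:
arm_command --pt "0 0 0 -0.2 0 0 -1" --pt "0 0 0 -0.3 0 0 -1" --pt "0 0 0 -0.3 0 0 -1" --pt "0 0 0 -0.15 0 0 -1" --pt "0 0 0 -0.1 0 0 -1" --pt "0 0 0 0 0 0 -1"

```text
t: 17.3
ee_pos: [0.5673, -0.217, 0.0187]
orientation: [3.141, -0.003, 0.958]
wrist_force: [6.7, 7.8, -2.7]
width: 0.002
gripper_force: 5.0
```

Emit:
arm_command --pt "0 0 0 -0.1 0 0 -1" --pt "0 0 0 -0.1 0 0 -1"

```text
t: 17.5
ee_pos: [0.567, -0.2173, 0.0187]
orientation: [3.141, -0.004, 0.959]
wrist_force: [8.1, 11.1, -6.2]
width: 0.005
gripper_force: 6.3
```

Emit:
arm_command --pt "0 0 0 0 0 0 -1" --pt "0 0 0 -0.1 0 0 -1" --pt "0 0 0 0 0 0 -1"

```text
t: 17.8
ee_pos: [0.5644, -0.2209, 0.0186]
orientation: [-3.142, -0.0, 0.957]
wrist_force: [0.1, 1.0, 0.1]
width: 0.001
gripper_force: 1.0
```

```bash
python3 - <<'E'
from st import *
k,im,g=st()
sd=capture('side');cv2.imwrite('pics/s10.png',sd[:,:,::-1])
sc=capture('scene');cv2.imwrite('pics/c10.png',sc[:,:,::-1])
P=get_obs()['ee_pos']
# end plate outline prediction: carrier outer face at u=P.u-11mm ; brightness of end-plate top edge along rail in side view
for n in('s7','s9','s10'):
    h=cv2.cvtColor(cv2.imread(f'pics/{n}.png'),cv2.COLOR_BGR2HSV)[200:290,270:400]
    m=((h[...,0]<14)&(h[...,1]>90)&(h[...,2]>40)).astype(np.uint8);nn,l,s_,ce=cv2.connectedComponentsWithStats(m);i=1+s_[1:,4].argmax();print(n,s_[i],ce[i].round(1))
n0=np.array([.817,-.577])
for uu in(.170,.139,.130,.121):
  for L in(.1,0): 
    q=(uu-L)*u+.5875*n0; print(uu,L,proj('side',[[*q,.086]])[0].round(1),end=' ')
E
```

```text
u 145.2 z 0.0186 F [0.1 1.  0.1] Fu 0.85
s7 [ 29  20  40  37 694] [49.2 38.9]
s9 [ 46  12  34  36 411] [66.6 29.1]
s10 [ 51   9  33  36 383] [71.2 26.2]
0.17 0.1 [337.9 218.3] 0.17 0 [299.5 243.3] 0.139 0.1 [348.8 211.2] 0.139 0 [312.  235.2] 0.13 0.1 [351.9 209.2] 0.13 0 [315.5 232.9] 0.121 0.1 [355.  207.2] 0.121 0 [319.  230.6]
```

Emit:
arm_command --pt "0 0 0 -0.1 0 0 -1" --pt "0 0 0 0 0 0 -1"

```text
t: 18.15
ee_pos: [0.5636, -0.2222, 0.0186]
orientation: [-3.142, 0.0, 0.957]
wrist_force: [0.2, 0.3, -1.0]
width: -0.0
gripper_force: 0.0
```

Emit:
arm_command --pt "0 0 0 -0.1 0 0 -1" --pt "0 0 0 0 0 0 -1"

```text
t: 18.35
ee_pos: [0.5631, -0.223, 0.0186]
orientation: [-3.142, 0.0, 0.956]
wrist_force: [-0.7, -0.3, 0.3]
width: 0.001
gripper_force: 0.0
```

Force dropped to zero, so the carrier has run ahead of the finger into the click. I'll back off, go up and measure from the earlier viewpoint.

Emit:
arm_command --pt "0 0 0 1 0 0 -1" --pt "0 0 0 2 0 0 -1" --pt "0 0 0 0.5 0 -1.5 -1" --pt "0 0 0 0 0 -4 -1" --pt "0 0 0 0 0 -4.5 -1" --pt "0 0 0 0 0 -4.5 -1" --pt "0 0 0 0 0 -3 -1" --pt "0 0 0 -2 0 -0.6 -1" --pt "0 0 0 -4 0 0 -1" --pt "0 0 0 -4 0 0 -1"

```text
t: 19.35
ee_pos: [0.5254, -0.2762, 0.201]
orientation: [3.14, -0.0, 0.958]
wrist_force: [0.5, -0.2, -0.7]
width: 0.002
gripper_force: 0.0
```

Emit:
arm_command --pt "0 0 0 -3 0 0 -1" --pt "0 0 0 -0.8 0 0 -1" --pt "0 0 0 0 0 0 -1" --pt "0 0 0 0 0 0 -1" --pt "0 0 0 0 0 0 -1"

```text
t: 19.85
ee_pos: [0.5049, -0.3054, 0.1998]
orientation: [3.141, -0.001, 0.959]
wrist_force: [0.4, -0.1, -0.9]
width: -0.001
gripper_force: 0.0
```

```bash
python3 - <<'E'
from st import *
k,im,g=st();cv2.imwrite('pics/w11.png',im[:,:,::-1]);np.save('k11.npy',k,allow_pickle=True)
U=lambda c,r,z:(onz('wrist',(c,r),z,k)[:2]@u*1000).round(1)
# brass pins
h=cv2.cvtColor(im,cv2.COLOR_RGB2HSV);m=((h[...,0]>14)&(h[...,0]<26)&(h[...,1]>130)&(h[...,2]>90)).astype(np.uint8)
n,l,s,c=cv2.connectedComponentsWithStats(m)
for i in range(1,n):
    if 5<s[i,4]<90 and 240<c[i,0]<400 and c[i,1]<330: print('pin',c[i].round(1),s[i,4],U(*c[i],.028))
for col in(295,342): print(col,list(enumerate(g[50:130,col-2:col+3].mean(1).astype(int).tolist(),50)))
for r in range(60,131,10): print(r,U(320,r,.066),end=' | ')
h2=((h[...,0]<14)&(h[...,1]>90)&(h[...,2]>40))[:, 312:330].mean(1);rr=np.where(h2>.5)[0];print('plate rows',rr.min(),rr.max(),U(321,rr.min(),.086))
E
```

```text
u 41.8 z 0.1998 F [ 0.4 -0.1 -0.9] Fu 0.16
pin [272.6  94.7] 27 134.9
pin [361.4  95.5] 31 134.5
pin [276.8 173.6] 45 71.2
pin [353.2 172.4] 18 72.4
pin [359.1 175.5] 27 69.8
pin [322.4 225.9] 34 25.4
pin [276.1 247.9] 22 5.0
pin [356.4 248. ] 25 5.2
295 [(50, 195), (51, 195), (52, 195), (53, 195), (54, 194), (55, 195), (56, 195), (57, 195), (58, 195), (59, 195), (60, 195), (61, 195), (62, 195), (63, 195), (64, 195), (65, 195), (66, 195), (67, 195), (68, 195), (69, 195), (70, 195), (71, 195), (72, 195), (73, 196), (74, 195), (75, 195), (76, 195), (77, 196), (78, 196), (79, 199), (80, 185), (81, 145), (82, 125), (83, 127), (84, 131), (85, 116), (86, 85), (87, 78), (88, 91), (89, 89), (90, 76), (91, 70), (92, 68), (93, 122), (94, 132), (95, 130), (96, 101), (97, 56), (98, 150), (99, 151), (100, 136), (101, 133), (102, 120), (103, 119), (104, 112), (105, 88), (106, 49), (107, 43), (108, 44), (109, 44), (110, 50), (111, 56), (112, 55), (113, 55), (114, 55), (115, 55), (116, 54), (117, 54), (118, 56), (119, 56), (120, 57), (121, 57), (122, 57), (123, 56), (124, 57), (125, 57), (126, 57), 
[... 357 characters left out ...]
(79, 195), (80, 195), (81, 195), (82, 195), (83, 195), (84, 196), (85, 199), (86, 180), (87, 166), (88, 157), (89, 164), (90, 163), (91, 148), (92, 161), (93, 177), (94, 161), (95, 126), (96, 128), (97, 60), (98, 159), (99, 190), (100, 199), (101, 196), (102, 196), (103, 197), (104, 197), (105, 169), (106, 93), (107, 69), (108, 87), (109, 90), (110, 94), (111, 99), (112, 101), (113, 100), (114, 101), (115, 101), (116, 100), (117, 101), (118, 101), (119, 100), (120, 100), (121, 101), (122, 105), (123, 106), (124, 106), (125, 106), (126, 106), (127, 106), (128, 105), (129, 105)]
60 156.3 | 70 149.7 | 80 142.9 | 90 136.1 | 100 129.2 | 110 122.3 | 120 115.3 | 130 108.2 | plate rows 109 247 122.6
```

The carrier mark reads about 2 mm short of the middle pins, which is borderline against measurement error. I'll probe again gently from behind, using force to tell whether it is seated.

Emit:
arm_command --pt "0 0 0 2 0 0 -1" --pt "0 0 0 4 0 0 -1" --pt "0 0 0 4 0 0 -1" --pt "0 0 0 2.5 0 0 -1" --pt "0 0 0 0 0 2 -1" --pt "0 0 0 0 0 4 -1" --pt "0 0 0 0 0 5 -1" --pt "0 0 0 0 0 4 -1" --pt "0 0 0 0 0 2.2 -1" --pt "0 0 0 0 0 0.8 -1"

```text
t: 20.9
ee_pos: [0.5751, -0.2032, 0.0172]
orientation: [-3.138, 0.001, 0.958]
wrist_force: [0.3, 0.4, 0.1]
width: -0.001
gripper_force: 0.0
```

Emit:
arm_command --pt "0 0 0 0 0 0 -1" --pt "0 0 0 0 0 0 -1"

```text
t: 21.1
ee_pos: [0.5769, -0.2045, 0.0209]
orientation: [3.14, -0.001, 0.957]
wrist_force: [-0.3, 1.0, 0.8]
width: 0.001
gripper_force: 0.0
```

Emit:
arm_command --pt "0 0 0 -0.4 0 0 -1" --pt "0 0 0 -0.6 0 0 -1" --pt "0 0 0 -0.6 0 0 -1" --pt "0 0 0 -0.4 0 0 -1" --pt "0 0 0 -0.2 0 0 -1" --pt "0 0 0 0 0 0 -1" --pt "0 0 0 0 0 0 -1"

```text
t: 21.8
ee_pos: [0.5634, -0.2225, 0.0196]
orientation: [-3.142, -0.0, 0.957]
wrist_force: [-0.3, -0.0, -0.1]
width: 0.001
gripper_force: 0.0
```

Emit:
arm_command --pt "0 0 0 -0.1 0 0 -1" --pt "0 0 0 0 0 0 -1"

```text
t: 22.0
ee_pos: [0.5627, -0.2234, 0.0196]
orientation: [-3.141, 0.0, 0.957]
wrist_force: [0.3, -1.0, -0.2]
width: 0.002
gripper_force: 0.0
```

Emit:
arm_command --pt "0 0 0 -0.05 0 0 -1" --pt "0 0 0 0 0 0 -1"

```text
t: 22.2
ee_pos: [0.5624, -0.2238, 0.0196]
orientation: [-3.142, 0.0, 0.957]
wrist_force: [-0.6, -0.4, 0.8]
width: -0.003
gripper_force: 0.0
```

Emit:
arm_command --pt "0 0 0 -0.05 0 0 -1" --pt "0 0 0 0 0 0 -1"

```text
t: 22.4
ee_pos: [0.5621, -0.2243, 0.0196]
orientation: [-3.142, -0.0, 0.957]
wrist_force: [-0.6, -1.0, 0.2]
width: -0.002
gripper_force: 0.0
```

Emit:
arm_command --pt "0 0 0 -0.05 0 0 -1" --pt "0 0 0 0 0 0 -1"

```text
t: 22.6
ee_pos: [0.5618, -0.2248, 0.0196]
orientation: [-3.142, 0.0, 0.957]
wrist_force: [-0.7, -1.0, 0.4]
width: -0.0
gripper_force: 0.0
```

Emit:
arm_command --pt "0 0 0 -0.05 0 0 -1" --pt "0 0 0 0 0 0 -1"

```text
t: 22.8
ee_pos: [0.5615, -0.2251, 0.0196]
orientation: [-3.142, 0.0, 0.957]
wrist_force: [-0.1, 0.2, -0.8]
width: 0.002
gripper_force: 0.0
```

Emit:
arm_command --pt "0 0 0 -0.05 0 0 -1" --pt "0 0 0 0 0 0 -1"

```text
t: 23.0
ee_pos: [0.5613, -0.2255, 0.0196]
orientation: [3.142, -0.0, 0.957]
wrist_force: [0.6, -0.1, -0.6]
width: -0.001
gripper_force: 0.0
```

Emit:
arm_command --pt "0 0 0 -0.05 0 0 -1" --pt "0 0 0 0 0 0 -1"

```text
t: 23.2
ee_pos: [0.5611, -0.2258, 0.0196]
orientation: [3.142, -0.0, 0.957]
wrist_force: [1.3, 1.0, 0.1]
width: 0.001
gripper_force: 0.7
```

```bash
python3 - <<'E'
from st import *
k,im,g=st();cv2.imwrite('pics/w12.png',im[:,:,::-1]);P=get_obs()['ee_pos']
U=lambda c,r,z:(onz('wrist',(c,r),z,k)[:2]@u*1000).round(1)
for r in(140,150,160,170,180): print(r,U(316,r,.066),U(316,r,.028),end=' | ')
print()
for col in(290,340): print(col,list(enumerate(g[130:200,col-2:col+3].mean(1).astype(int).tolist(),130)))
h=cv2.cvtColor(im,cv2.COLOR_RGB2HSV);m=((h[...,0]>14)&(h[...,0]<26)&(h[...,1]>130)&(h[...,2]>90)).astype(np.uint8)
n,l,s,c=cv2.connectedComponentsWithStats(m)
for i in range(1,n):
    if 5<s[i,4]<250 and 200<c[i,0]<430: print('pin',c[i].round(1),s[i,4],U(*c[i],.028))
E
```

```text
u 139.3 z 0.0196 F [1.3 1.  0.1] Fu 1.55
140 207.5 205.6 | 150 204.6 201.8 | 160 201.5 197.8 | 170 198.5 193.9 | 180 195.4 189.9 | 
290 [(130, 109), (131, 110), (132, 110), (133, 111), (134, 111), (135, 111), (136, 112), (137, 112), (138, 113), (139, 113), (140, 113), (141, 114), (142, 114), (143, 115), (144, 121), (145, 76), (146, 31), (147, 25), (148, 31), (149, 47), (150, 49), (151, 51), (152, 50), (153, 49), (154, 48), (155, 46), (156, 39), (157, 42), (158, 82), (159, 102), (160, 99), (161, 111), (162, 121), (163, 119), (164, 119), (165, 119), (166, 119), (167, 119), (168, 119), (169, 119), (170, 120), (171, 119), (172, 119), (173, 119), (174, 119), (175, 120), (176, 118), (177, 108), (178, 105), (179, 103), (180, 107), (181, 111), (182, 117), (183, 120), (184, 119), (185, 120), (186, 119), (187, 119), (188, 119), (189, 119), (190, 118), (191, 120), (192, 119), (193, 119), (194, 119), (195, 119), (196, 119), (197, 119), (198, 119), (199, 119)]
340 [(130, 195), (131, 169), (132, 135), (133, 119), (134, 119), (135, 120), (136, 120), (137, 120), (138, 120), (139, 120), (140, 120), (141, 121), (142, 121), (143, 121), (144, 127), (145, 94), (146, 43), (147, 23), (148, 28), (149, 63), (150, 73), (151, 84), (152, 81), (153, 82), (154, 83), (155, 84), (156, 76), (157, 64), (158, 123), (159, 195), (160, 189), (161, 190), (162, 192), (163, 192), (164, 191), (165, 191), (166, 191), (167, 191), (168, 191), (169, 193), (170, 192), (171, 178), (172, 155), (173, 113), (174, 118), (175, 117), (176, 123), (177, 135), (178, 130), (179, 117), (180, 119), (181, 120), (182, 120), (183, 120), (184, 120), (185, 119), (186, 120), (187, 120), (188, 120), (189, 120), (190, 121), (191, 120), (192, 120), (193, 120), (194, 120), (195, 120), (196, 121), (197, 120), (198, 120), (199, 120)]
pin [237.2 303.8] 90 134.9
pin [398.6 304.3] 91 134.8
```

Emit:
arm_command --pt "0 0 0 -0.05 0 0 -1" --pt "0 0 0 0 0 0 -1"

```text
t: 23.45
ee_pos: [0.561, -0.226, 0.0196]
orientation: [3.141, -0.001, 0.957]
wrist_force: [1.9, 2.4, -0.4]
width: 0.0
gripper_force: 1.9
```

Emit:
arm_command --pt "0 0 0 -0.05 0 0 -1" --pt "0 0 0 0 0 0 -1"

```text
t: 23.65
ee_pos: [0.5608, -0.2262, 0.0197]
orientation: [3.141, -0.001, 0.957]
wrist_force: [3.5, 5.1, -1.4]
width: -0.001
gripper_force: 2.8
```

The force rises to 6 N with almost no motion, so the carrier is seated in the click. Back off and check.

Emit:
arm_command --pt "0 0 0 0.5 0 0 -1" --pt "0 0 0 1.5 0 0 -1" --pt "0 0 0 1.5 0 -1 -1" --pt "0 0 0 0 0 -4 -1" --pt "0 0 0 0 0 -5 -1" --pt "0 0 0 0 0 -5 -1" --pt "0 0 0 -2 0 -3 -1" --pt "0 0 0 -4 0 0 -1" --pt "0 0 0 -4 0 0 -1" --pt "0 0 0 -3.5 0 0 -1"

```text
t: 24.65
ee_pos: [0.5025, -0.3088, 0.2008]
orientation: [3.141, 0.0, 0.958]
wrist_force: [0.2, 0.1, -0.6]
width: 0.002
gripper_force: 0.0
```

Emit:
arm_command --pt "0 0 0 -0.4 0 0 -1" --pt "0 0 0 0 0 0 -1" --pt "0 0 0 0 0 0 -1" --pt "0 0 0 0 0 0 -1"

```text
t: 25.05
ee_pos: [0.5016, -0.3101, 0.1998]
orientation: [3.141, -0.001, 0.959]
wrist_force: [0.0, 0.1, 0.4]
width: -0.001
gripper_force: 0.0
```

```bash
python3 - <<'E'
from st import *
k,im,g=st()
U=lambda c,r,z:(onz('wrist',(c,r),z,k)[:2]@u*1000).round(1)
h=cv2.cvtColor(im,cv2.COLOR_RGB2HSV);m=((h[...,0]>14)&(h[...,0]<26)&(h[...,1]>130)&(h[...,2]>90)).astype(np.uint8)
n,l,s,c=cv2.connectedComponentsWithStats(m)
for i in range(1,n):
    if 5<s[i,4]<90 and 240<c[i,0]<400 and c[i,1]<330: print('pin',c[i].round(1),s[i,4],U(*c[i],.028))
v=g[80:125,340:345].mean(1);e=80+np.arange(44)[np.abs(np.diff(v))>25];print('edges',[(int(r),U(320,r+.5,.066)) for r in e])
h2=((h[...,0]<14)&(h[...,1]>90)&(h[...,2]>40))[:, 312:330].mean(1);rr=np.where(h2>.5)[0];print('plate rows',rr.min(),rr.max(),U(321,rr.min(),.086))
cv2.imwrite('pics/w13.png',im[:,:,::-1])
E
```

```text
u 36.1 z 0.1998 F [0.  0.1 0.4] Fu 0.06
pin [272.7  87.5] 30 134.7
pin [361.6  88.1] 31 134.6
pin [276.7 168.2] 44 69.9
pin [352.8 168.8] 17 69.7
pin [359.3 168.6] 29 69.9
pin [322.4 222.2] 35 23.1
pin [275.9 241.5] 24 5.2
pin [356.5 242. ] 24 5.1
edges [(90, np.float64(130.0)), (92, np.float64(128.7)), (93, np.float64(128.0)), (94, np.float64(127.3)), (100, np.float64(123.1)), (101, np.float64(122.4))]
plate rows 104 244 120.0
```

The carrier mark is now in line with the middle pins (69.7 against 69.9 mm) and the plate is standing in the slot. The robot is clear, so I'm handing in.

```bash
python3 -c "
from station import *
print(close_job())"
```

```text
the job is handed in; nothing more can be done
None
```

The plate stands on its long edge on the floor of the carrier's middle slot. The carrier is in the middle station: its mark reads within 0.2 mm of the station pins and it resisted a 6 N push there. The job is handed in at about 25 s; no verdict came back.

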